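Heft returned opaque bottles, stock to the spill tray, spent to the wash tub

ROBOT

A 7-joint arm with a two-finger parallel gripper is mounted at the origin on a cart in front of the work surface, level with it; the furniture and walls round the work are solid. World frame = base frame: x ahead of the robot, y to its left, z up, the work surface at z = 0. Lengths are in m, angles in rad, forces in N, time in s.
With the tool pointing down it reaches from about 0.425 to 0.8 m from the base axis. Payload 8.3 kg.
Tool frame: the origin (TCP) lies at the very end of the fingers, on their centre line; the grasp point (between the pads) lies behind it (env.hold_point_z is the z of the grasp point in the tool frame, in m); z points along the fingers, y is the direction in which the jaws open and shut (so a half turn about z gives the same grasp; the last joint's range is limited). The gripper opens to 85 mm and grips with 20 to 120 N. Pads are 22 mm wide; open, the fingers measure 114 mm over their backs; the gripper's body (76 mm by 85 mm) begins 54 mm behind the grasp point. The pads swing forward as they close: fully open they stand 13 mm farther back than shut.
Start: joints at [-1.301, 0.383, 0.016, 1.37, -0.006, 1.388, -0.046], TCP at [0.204, 0.591, 0.197] pointing down, gripper open.
Joint ranges: [-2.95, 2.95], [-0.25, 2.06], [-1.52, 1.56], [0.18, 2.33], [-1.44, 4.58], [0.02, 2.06], [-3.01, 3.01]. Speed limits (rad/s): [2.39, 2.39, 3.01, 3.01, 3.14, 3.14, 3.14].

INTERFACE

Orientations are given as a unit quaternion [x, y, z, w].
In Python, from plant import env gives the robot as it stands. Calls block until the motion is done:
- env.move_ptp(position, orientation): joint-space move of the TCP to a pose.
- env.movel(position, orientation=None, v=0.15, contact_N=None): straight line of the TCP; orientation=None keeps the orientation; v is the mean speed in m/s. With contact_N (N) it stops when the force on the tool has changed by that much, and returns True; else False.
- env.set_joints(angles): joint-space move.
- env.ungrasp() and env.gripper_close(squeeze=None): open the fingers fully, or close them until they stop; squeeze is the grip in N (None keeps the last).
- env.dwell(seconds).
- env.inverse_kinematics(position, orientation): joint angles nearest the present ones, or None.
- env.read_state(): the state.
- env.camera(name): name is "scene" or "top" or "wrist"; returns a dict with "frame" (400x640x3 uint8, red, green, blue), "range_z" (400x640 float32, m along the optical axis (not along the pixel's ray), 0 where there is no reading), "fx", "fy", "cx", "cy" (pixels), "position" and "attitude" of the camera in the world; the wrist camera has in their place "mount" (4x4, takes a point from camera to tool coordinates, whose origin is the TCP and whose axes are the flange's). Camera axes: x right, y down, z forward; pixel columns grow to the right and rows downward; lengths in m; the calibration is good to about 2 mm. A picture is of the moment at which its call begins: read the wrist's pose just before it.
A pose or a line that the arm cannot do raises env.PlanningError and nothing moves.
- env.sign_off(): hands the job in, once; it reports no verdict.
The state is a dict: "time_s": time; "qpos": joint angles; "qvel": joint speeds; "joint_torque": joint torques, N m; "eef_pos": TCP position; "ee_rot": TCP orientation; "ft_force": force on the tool from outside, world axes, zero at the start; "torque": the same for the moment, N m; "grip_width": opening from 0.0 (shut) to 1.0 (fully open).
Only numpy, scipy, OpenCV 4.12 (cv2) and the standard library are available. Lean on these libraries where they do the work, as an engineer would, in place of code of your own. Each camera call takes 0.05 s, during which the arm holds its last target.

TASK

The two white screw-cap bottles in the grey crate have come back from class with metal granules sealed inside: feel by lifting how full each one is, and stand those that weigh more than about 300 g upright in the shallow spill tray and the lighter ones upright in the deeper washing-up tub. In the crate only the cap can be gripped, so draw each bottle out by its cap and stand it on the bench, then take it again by its body for the way to the tray or tub: never carry a bottle over them by its cap, and set it down rather than drop it. Do not tip the bottles over, and leave the amber bottles, the flask and the measuring cylinder where they stand.

Things in the scene. Friction and masses are not known exactly. Their poses are not given: they have to be found in the camera images.
- bottle_1_mid (a point): opaque white plastic bottle, 113 mm tall; this point is half-way up its axis, 56.5 mm above its underside, z up. Body 52 mm in diameter, straight from 8 to 65 mm above the underside, then a shoulder narrowing to a 31 mm neck at 89 mm; ribbed cap 38 mm in diameter from 90 to 113 mm. Starts in a crate cell. Mass 88 to 550 g, drawn anew each time, not told by name or place: lift it clear and feel the weight
- bottle_2_mid (a point): the second white bottle, identical in looks and size to bottle 1; this point is half-way up its axis, 56.5 mm above its underside, z up. Its mass is drawn separately from 88 to 550 g, so both may be heavy or both light. The mark is 300 g; any bottle between 250 and 350 g is accepted in either place
- crate: fixed grey bottle crate, 136 mm (x) by 202 mm (y), walls 84 mm high; origin at the centre of its underside on the bench. 6 cells 62 mm square, floors at 4 mm, partitions 74 mm high. White and amber bottles stand at (x, y) = (-33,-66), (-33,66) and (33,0) mm in any order, only caps and shoulders above the walls. The bench behind it (+x) is free for 100 mm past the wall over its whole width
- tray: fixed shallow white spill tray for bottles above the mark, 220 mm (x) by 150 mm (y), 22 mm high, walls 4 mm, rim turned out 9 mm; origin at the centre of its underside, z up; inner floor flat, 4 mm above the bench. An amber bottle stands in its far end near x = 75 mm; from x = -106 to 40 mm it is free. Stands right or left of the crate
- basin: fixed deeper white washing-up tub for bottles below the mark, 220 mm (x) by 150 mm (y), 52 mm high, walls 4 mm, rim turned out 9 mm; origin at the centre of its underside, z up; inner floor flat, 4 mm above the bench. A conical flask stands in its far end near x = 70 mm; from x = -106 to 30 mm it is free. Stands on the other side of the crate from the tray
- amber: amber glass bottle with a black cap, 52 mm in diameter, 116 mm tall, standing in the third used crate cell; origin at the centre of its underside; stays there
- stock: amber glass bottle like the other one, standing in the spill tray; origin at the centre of its underside; stays there
- flask: conical glass flask, 68 mm in diameter at the foot, 127 mm tall, standing in the washing-up tub; origin at the centre of its underside; stays there
- cylinder_100: tall glass measuring cylinder, foot 61 mm wide, 230 mm tall, easily tipped, on the bench behind the work; origin at the centre of its underside; stays there

How it is judged:
By the outcome, as a careful person would: the job done as asked, in the order asked, and still so for the second after the job is handed in, with the robot touching nothing.
It also fails if it takes over 72 s, if anything falls off the work surface, if the arm or the gripper's body presses on something with over 40 N, if the wrist force passes 120 N, or if a joint passes its speed limit or range.

## Working session

There is one attempt and no reset: what is moved stays moved. The work goes in short steps, each a Python script; the robot and the scene stay as the last script left them, time stands still between calls to the robot, and variables do not carry over. Pictures are saved under pics/ and viewed, and the job is handed in when it is done.

```bash
ls; mkdir -p pics; python3 - <<'E'
from plant import env
import cv2,numpy as np,pickle
print(env.hold_point_z)
s=env.read_state();print({k:np.round(v,3) for k,v in s.items()})
for n in("scene","top"):
    c=env.camera(n);pickle.dump(c,open(n+".pkl","wb"))
    cv2.imwrite(f"pics/{n}0.png",c["frame"][:,:,::-1]);print({k:v for k,v in c.items() if k not in("frame","range_z")})
E
```

```text
pics
-0.0187
{'time_s': np.float64(0.0), 'qpos': array([-1.301,  0.384,  0.016,  1.371, -0.006,  1.388, -0.047]), 'qvel': array([ 0.002, -0.001,  0.001,  0.001,  0.001, -0.001,  0.001]), 'joint_torque': array([ 0.0000e+00, -6.2760e+01,  8.4500e-01, -3.7182e+01,  1.7000e-02,
        1.4000e-02, -0.0000e+00]), 'eef_pos': array([0.204, 0.59 , 0.196]), 'ee_rot': array([ 0.166,  0.986, -0.001, -0.   ]), 'ft_force': array([-0.139, -0.196, -0.762]), 'torque': array([ 0.005,  0.019, -0.042]), 'grip_width': np.float64(0.997)}
{'fx': 438.86576879660123, 'fy': 438.86576879660123, 'cx': 316.1449892336819, 'cy': 202.37411630862258, 'position': array([-0.02319053, -0.79124899,  0.67154037]), 'attitude': array([ 0.82098574, -0.27372228,  0.16602051, -0.47275333])}
{'fx': 486.71296247251115, 'fy': 486.71296247251115, 'cx': 320.655547383908, 'cy': 211.83091415514676, 'position': array([0.38427814, 0.01061269, 1.53484555]), 'attitude': array([ 0.70681009, -0.70409944,  0.0502239 , -0.04627133])}
```

View pics/scene0.png

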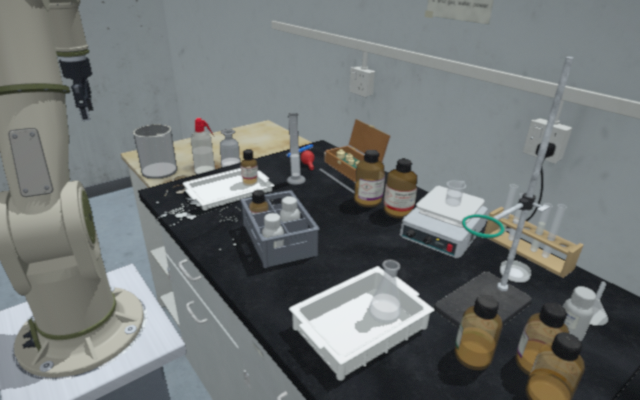

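View pics/top0.png

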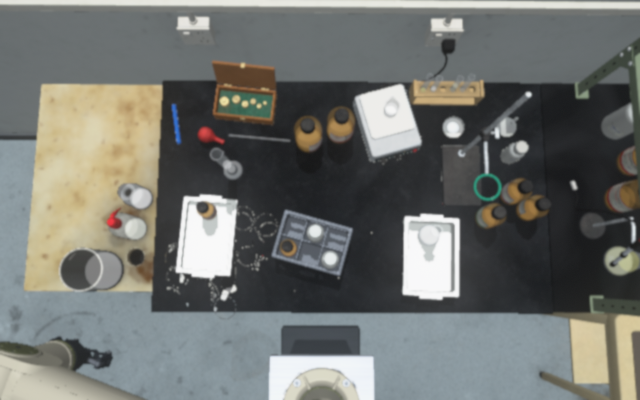

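The top view shows the crate at about (313,243), with white caps at (315,232) and (330,259) and the amber cap at (288,247). The tray is at (207,235) and the tub at (431,256). I'll enlarge it to measure.

```bash
cat > h.py <<'E'
import numpy as np,cv2,pickle
from scipy.spatial.transform import Rotation as R
def world(c,u,v,d):
    p=np.array([(u-c["cx"])/c["fx"]*d,(v-c["cy"])/c["fy"]*d,d])
    return R.from_quat(c["attitude"]).apply(p)+c["position"]
def at_z(c,u,v,z):
    r=R.from_quat(c["attitude"]).apply([(u-c["cx"])/c["fx"],(v-c["cy"])/c["fy"],1.])
    return c["position"]+r*(z-c["position"][2])/r[2]
def proj(c,p):
    q=R.from_quat(c["attitude"]).inv().apply(np.asarray(p)-c["position"])
    return q[...,0]/q[...,2]*c["fx"]+c["cx"],q[...,1]/q[...,2]*c["fy"]+c["cy"]
def cloud(c):
    v,u=np.mgrid[:400,:640];d=c["range_z"]
    P=np.stack([(u-c["cx"])/c["fx"]*d,(v-c["cy"])/c["fy"]*d,d],-1).reshape(-1,3)
    return (R.from_quat(c["attitude"]).apply(P)+c["position"]).reshape(400,640,3)
E
python3 - <<'E'
from h import *
c=pickle.load(open("top.pkl","rb"))
f=c["frame"][:,:,::-1]
cv2.imwrite("pics/crate.png",cv2.resize(f[200:290,260:365],None,fx=6,fy=6,interpolation=cv2.INTER_CUBIC))
cv2.imwrite("pics/tray.png",cv2.resize(f[185:290,165:265],None,fx=5,fy=5,interpolation=cv2.INTER_CUBIC))
cv2.imwrite("pics/basin.png",cv2.resize(f[205:305,385:475],None,fx=5,fy=5,interpolation=cv2.INTER_CUBIC))
W=cloud(c)
for n,(u,v) in dict(w1=(315,232),w2=(330,259),amb=(288,247),bench=(380,260),tray=(205,250),basin=(430,280)).items():
    print(n,np.round(W[v,u],4))
# caps: points with z > .1 within crate region
for n,(u,v) in dict(w1=(315,232),w2=(330,259),amb=(288,247)).items():
    p=W[v-14:v+15,u-14:u+15].reshape(-1,3)
    m=abs(p[:,2]-W[v,u,2])<.006
    print(n,m.sum(),np.round(p[m].mean(0),4),np.round(p[m].max(0)-p[m].min(0),4))
# crate rim z 0.074-.09
m=(W[...,2]>.078)&(W[...,2]<.09);m[:200]=0;m[290:]=0;m[:,:262]=0;m[:,362:]=0
print("crate",cv2.minAreaRect(W[m][:,:2].astype(np.float32)*1000))
for n,(a,b,e,g),z in (("tray",(170,185,245,290),(.014,.028)),("basin",(395,205,470,305),(.044,.058))):
    m=(W[...,2]>z[0])&(W[...,2]<z[1]);k=np.zeros_like(m);k[b:g,a:e]=1;m&=k
    P=W[m];print(n,m.sum(),cv2.minAreaRect(P[:,:2].astype(np.float32)*1000))
E
```

```text
w1 [0.5196 0.0193 0.1163]
w2 [ 0.4411 -0.0246  0.1172]
amb [0.4753 0.0976 0.1182]
bench [ 0.4435 -0.1856 -0.0074]
tray [0.4719 0.3631 0.0114]
basin [ 0.3815 -0.3394  0.004 ]
w1 125 [0.523  0.0204 0.1165] [0.0357 0.0353 0.0112]
w2 125 [ 0.4429 -0.0238  0.1169] [0.0349 0.035  0.0114]
amb 103 [0.4794 0.1011 0.1182] [0.0322 0.0323 0.0118]
crate ((493.68212890625, 29.236297607421875), (212.09971618652344, 146.06069946289062), 74.5439682006836)
tray 1147 ((518.0009765625, 358.4495544433594), (169.1317596435547, 256.304443359375), 86.69908905029297)
basin 1287 ((455.78509521484375, -332.8787841796875), (168.4873046875, 256.5200500488281), 87.71859741210938)
```

```bash
python3 - <<'E'
import cv2,numpy as np
a=[cv2.imread(f"pics/{n}.png") for n in("tray","basin")]
h=525
a=[cv2.copyMakeBorder(x,0,h-x.shape[0],0,0,0) for x in a]
cv2.imwrite("pics/tb.png",cv2.resize(np.hstack(a),(800,442)))
E
```

```text
(no output)
```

View pics/crate.png

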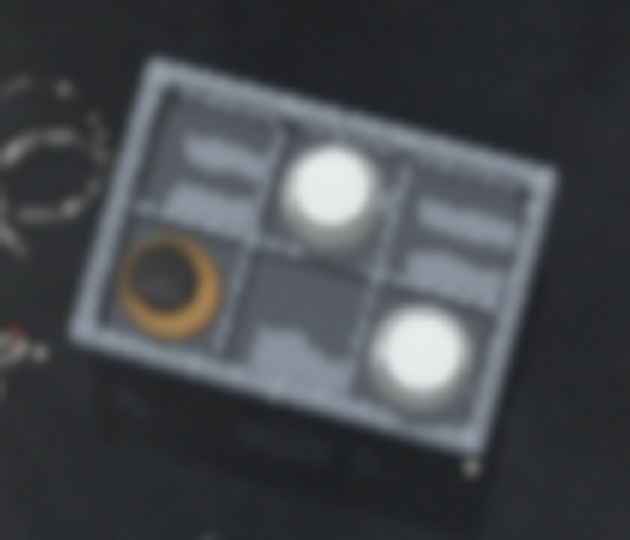

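View pics/tb.png

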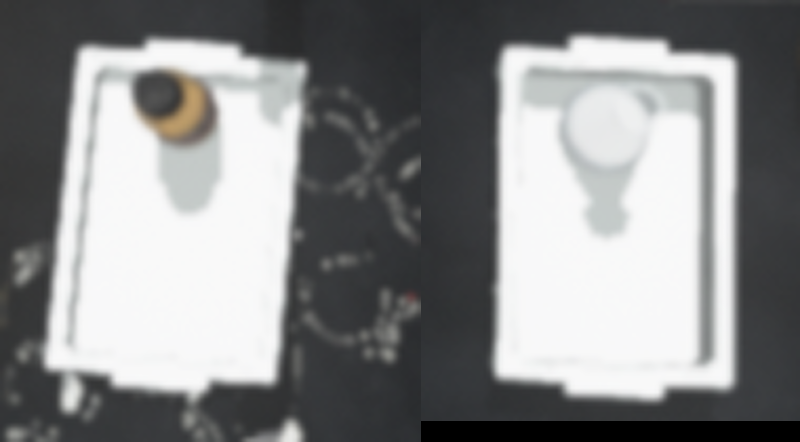

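The crate's yaw is about -15.5°. The white bottles are in cells (33,0) and (-33,-66), and both cap tops measure 0.117 m, which is right. The long axes of the tray and tub are at about -3.3° and -2.3°. I'll check the poses with IK, then weigh bottle A.

```bash
cat >> h.py <<'E'
from plant import env
def quat(yaw):  # tool down, jaws along world direction yaw+90deg (rad); choose half turn by joint7
    return [R.from_matrix(np.array([[-np.cos(y),-np.sin(y),0],[-np.sin(y),np.cos(y),0],[0,0,-1]]).T.T).as_quat() for y in (yaw,yaw+np.pi)]
def ft(n=6):
    a=[]
    for _ in range(n):
        env.dwell(.05);a.append(env.read_state()["ft_force"][2])
    return np.mean(a),np.std(a)
def st():
    s=env.read_state();return "t=%.2f pos=%s grip=%.3f F=%s"%(s["time_s"],np.round(s["eef_pos"],4),s["grip_width"],np.round(s["ft_force"],2))
def loc(o,yaw,x,y): 
    c,s=np.cos(yaw),np.sin(yaw);return np.array([o[0]+c*x-s*y,o[1]+s*x+c*y])
CR=((.4937,.0292),np.radians(-15.5)); TR=((.518,.3584),np.radians(-3.3)); BA=((.4558,-.3329),np.radians(-2.3))
W1=(.524,.0204);W2=(.4436,-.0245);SPOT=loc(*CR,118,0) if 0 else loc(*CR,.118,0)
E
python3 - <<'E'
from h import *
print(R.from_quat(env.read_state()["ee_rot"]).as_matrix().round(2))
for n,p,y in (("w1",W1,CR[1]),("w2",W2,CR[1]),("spot",SPOT,CR[1]),("tr0",loc(*TR,0,0),TR[1]),("tr72",loc(*TR,-.072,0),TR[1]),("ba0",loc(*BA,0,0),BA[1]),("ba72",loc(*BA,-.072,0),BA[1])):
    for q in quat(y):
        for z in (.05,.25):
            j=env.inverse_kinematics([*p,z],q); print(n,np.round(p,3),z,None if j is None else np.round(j,2))
c=pickle.load(open("top.pkl","rb"));print("cyl",at_z(c,221,157,.23),at_z(c,232,172,0))
E
```

```text
[[-0.95  0.33 -0.  ]
 [ 0.33  0.95 -0.  ]
 [-0.   -0.   -1.  ]]
w1 [0.524 0.02 ] 0.05 [-0.61  0.33  0.61  1.86 -0.22  1.02  1.39]
w1 [0.524 0.02 ] 0.25 [-0.68  0.16  0.67  1.58 -0.1   1.44  1.29]
w1 [0.524 0.02 ] 0.05 [-0.74  0.37  0.78  1.86 -0.3   1.03 -1.68]
w1 [0.524 0.02 ] 0.25 [-0.75  0.16  0.75  1.58 -0.11  1.44 -1.83]
w2 [ 0.444 -0.024] 0.05 [-0.7   0.16  0.74  2.06 -0.13  0.97  1.41]
w2 [ 0.444 -0.024] 0.25 [-0.11 -0.03  0.09  1.74  0.    1.43  1.28]
w2 [ 0.444 -0.024] 0.05 [-0.72  0.16  0.77  2.06 -0.13  0.97 -1.72]
w2 [ 0.444 -0.024] 0.25 [-0.75 -0.08  0.7   1.77  0.05  1.44 -1.9 ]
spot [ 0.607 -0.002] 0.05 [-0.5   0.51  0.61  1.63 -0.32  1.1   1.5 ]
spot [ 0.607 -0.002] 0.25 [-0.55  0.38  0.7   1.35 -0.24  1.49  1.43]
spot [ 0.607 -0.002] 0.05 [-0.68  0.6   0.88  1.64 -0.5   1.14 -1.51]
spot [ 0.607 -0.002] 0.25 [-0.66  0.42  0.88  1.36 -0.32  1.51 -1.65]
tr0 [0.518 0.358] 0.05 [-0.76  0.5   0.14  1.55 -0.08  1.1   0.91]
tr0 [0.518 0.358] 0.25 [-0.77  0.38  0.17  1.27 -0.06  1.5   0.9 ]
tr0 [0.518 0.358] 0.05 [-1.07  0.56  0.59  1.56 -0.33  1.12 -2.04]
tr0 [0.518 0.358] 0
[... 246 characters left out ...]
2.16]
tr72 [0.446 0.363] 0.25 [-1.18  0.28  0.56  1.44 -0.15  1.46 -2.25]
ba0 [ 0.456 -0.333] 0.05 [ 0.74  0.38 -0.2   1.72  0.09  1.05  2.04]
ba0 [ 0.456 -0.333] 0.25 [-0.28  0.4   1.17  1.49 -0.37  1.5   2.42]
ba0 [ 0.456 -0.333] 0.05 [-0.25  0.63  1.13  1.76 -0.62  1.16 -0.53]
ba0 [ 0.456 -0.333] 0.25 [-0.02  0.28  0.76  1.48 -0.19  1.46 -0.88]
ba72 [ 0.384 -0.33 ] 0.05 [ 0.82  0.27 -0.2   1.87  0.06  1.01  2.12]
ba72 [ 0.384 -0.33 ] 0.25 [-0.51  0.29  1.42  1.64 -0.29  1.47  2.47]
ba72 [ 0.384 -0.33 ] 0.05 [-0.26  0.47  1.14  1.92 -0.49  1.07 -0.53]
ba72 [ 0.384 -0.33 ] 0.25 [-0.13  0.12  0.86  1.63 -0.09  1.44 -0.87]
cyl [0.71439726 0.277728   0.23      ] [0.7233098 0.2879324 0.       ]
```

```bash
python3 - <<'E'
from h import *
q=quat(CR[1])[0]
env.move_ptp([*W1,.205],q); env.dwell(.3)
print(st()); b=ft()
env.movel([*W1,.0905],v=.12); print(st())
env.gripper_close(squeeze=50); print(st())
env.movel([*W1,.205],v=.12); env.dwell(.3); a=ft()
print(b,a,"mass g",(b[0]-a[0])/9.81*1000); print(st())
c=env.camera("scene");cv2.imwrite("pics/l1.png",c["frame"][:,:,::-1])
E
```

```text
t=2.73 pos=[0.524  0.0207 0.205 ] grip=0.998 F=[0.33 0.31 0.63]
t=4.14 pos=[0.5246 0.0204 0.0912] grip=1.002 F=[0.05 0.23 1.31]
t=4.91 pos=[0.524  0.0204 0.0905] grip=-0.003 F=[ 0.82  0.2  -0.15]
(np.float64(0.183243219709223), np.float64(0.17224487223733148)) (np.float64(0.42662882531299573), np.float64(0.5772380570964284)) mass g -24.80994960283106
t=6.61 pos=[0.524  0.0204 0.205 ] grip=0.002 F=[-0.85 -0.71  0.18]
```

View pics/l1.png

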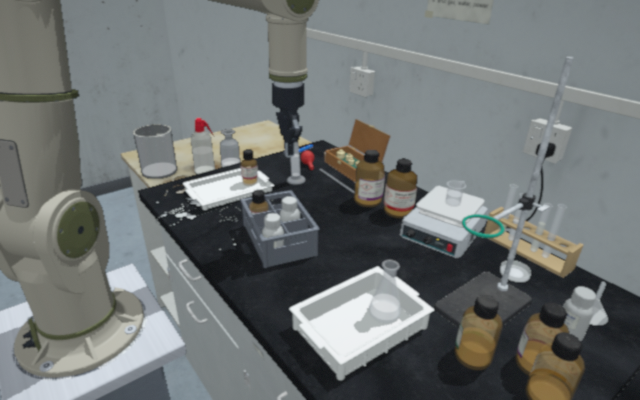

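The fingers shut on nothing, and the bottle is still in its cell. In the picture the gripper tip is near (292,145). I'll check where the reported TCP projects and look through the wrist camera.

```bash
python3 - <<'E'
from h import *
env.ungrasp()
s=env.read_state()
c=env.camera("scene");t=env.camera("top");w=env.camera("wrist")
pickle.dump((s,c,t,w),open("m.pkl","wb"))
print(st(),proj(c,[.524,.0204,.205]),proj(t,[.524,.0204,.205]),w["mount"].round(4),{k:w[k] for k in("fx","cx","cy")})
print("w1cap scene",proj(c,[.524,.0204,.117]))
cv2.imwrite("pics/m.png",np.hstack([cv2.resize(c["frame"][60:260,200:360],(400,500)),cv2.resize(t["frame"][180:300,240:360],(400,400))  if 0 else cv2.resize(t["frame"][150:300,240:360],(400,500))])[:,:,::-1])
cv2.imwrite("pics/mw.png",w["frame"][:,:,::-1])
E
```

```text
t=7.59 pos=[0.524  0.0204 0.205 ] grip=0.995 F=[-0.59  0.27 -0.11] (np.float64(290.283523024173), np.float64(168.74403784563265)) (np.float64(314.43875925162877), np.float64(227.33751435780695)) [[ 5.000e-04 -9.637e-01 -2.671e-01  6.940e-02]
 [ 1.000e+00  4.000e-04  4.000e-04 -5.000e-04]
 [-3.000e-04 -2.671e-01  9.637e-01 -1.764e-01]
 [ 0.000e+00  0.000e+00  0.000e+00  1.000e+00]] {'fx': 338.16901564034754, 'cx': 315.7737124458023, 'cy': 197.4977473479819}
w1cap scene (np.float64(290.81803148998523), np.float64(199.8728962935963))
```

View pics/m.png

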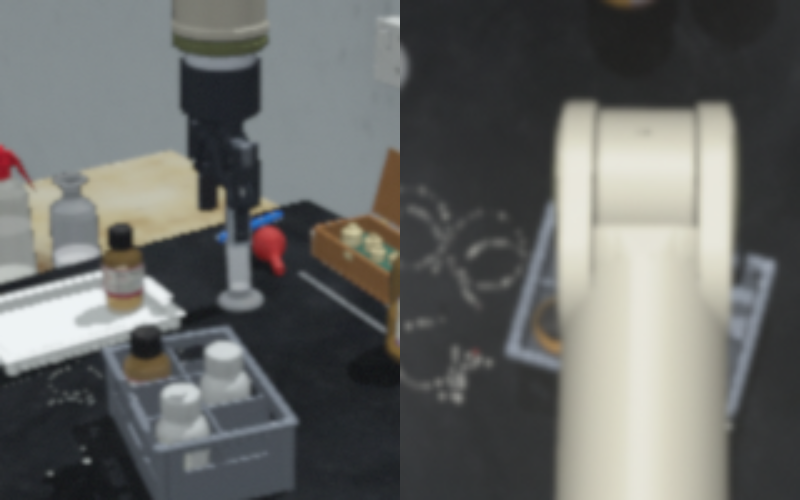

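View pics/mw.png

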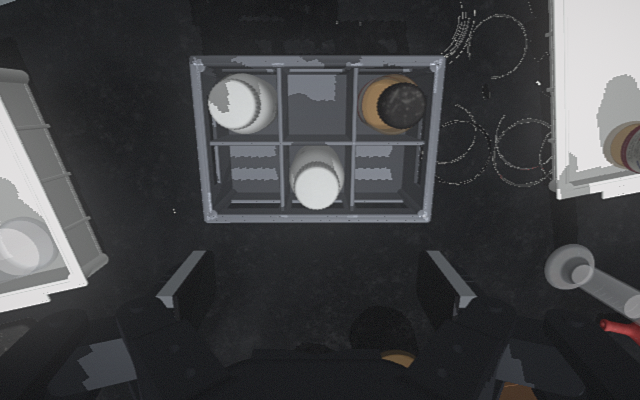

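```bash
python3 - <<'E'
from h import *
s,c,t,w=pickle.load(open("m.pkl","rb"))
d=w["range_z"]
for u,v in((317,187),(245,103),(400,105),(175,190),(205,255),(195,270),(432,255),(320,240)): 
    z=d[v,u];p=w["mount"]@[(u-w["cx"])/w["fx"]*z,(v-w["cy"])/w["fy"]*z,z,1]
    print(u,v,z,p[:3].round(3),(R.from_quat(s["ee_rot"]).apply(p[:3])+s["eef_pos"]).round(3))
C=cloud(c)
for u,v in((283,140),(299,138),(288,118),(290,195),(290,85)): print(u,v,C[v,u].round(3))
print(s["qpos"].round(3),s["eef_pos"],R.from_quat(s["ee_rot"]).as_matrix().round(3))
T=cloud(t)
m=T[...,2]>.13; P=T[m]
E
```

```text
317 187 0.27226144 [0.005 0.001 0.088] [0.52  0.022 0.117]
245 103 0.25479966 [ 0.07  -0.054  0.088] [ 0.442 -0.013  0.117]
400 105 0.2532732 [0.069 0.063 0.086] [0.475 0.099 0.119]
175 190 0.39389354 [-0.027 -0.164  0.206] [ 0.507 -0.145 -0.001]
205 255 0.13021353 [ 0.013 -0.043 -0.057] [ 0.5   -0.018  0.262]
195 270 0.12066667 [ 0.012 -0.044 -0.067] [ 0.501 -0.018  0.272]
432 255 0.13162218 [ 0.013  0.045 -0.056] [0.524 0.067 0.261]
320 240 0.410197 [-0.09   0.005  0.205] [ 0.612  0.001 -0.   ]
283 140 [0.533 0.064 0.264]
299 138 [ 0.507 -0.041  0.309]
288 118 [ 0.506 -0.001  0.344]
290 195 [0.576 0.102 0.078]
290 85 [ 0.509 -0.007  0.419]
[-0.674  0.178  0.661  1.658 -0.112  1.344  1.305] [0.52399777 0.02037483 0.20499951] [[-0.964  0.267 -0.   ]
 [ 0.267  0.964 -0.   ]
 [ 0.    -0.    -1.   ]]
```

The wrist and scene depths both put the open fingertips about 55 mm behind the reported TCP, where about 13 mm was expected. I'll measure with the fingers shut.

```bash
cat >m.py <<'E'
from h import *
def tips(tag):
    s=env.read_state();w=env.camera("wrist");c=env.camera("scene");pickle.dump((s,c,w),open(f"tips_{tag}.pkl","wb"))
    v,u=np.mgrid[:400,:640];z=w["range_z"]
    P=np.stack([(u-w["cx"])/w["fx"]*z,(v-w["cy"])/w["fy"]*z,z,np.ones_like(z)],-1)@w["mount"].T
    m=(z>0)&(abs(P[...,0])<.03)&(abs(P[...,1])<.065)&(P[...,2]<.02)
    q=P[m];print(tag,"wrist max tool z",np.percentile(q[:,2],[50,90,99,100]).round(4), "at",q[q[:,2].argmax(),:3].round(3))
    C=cloud(c);Q=(C-s["eef_pos"])@R.from_quat(s["ee_rot"]).as_matrix()
    m=(abs(Q[...,0])<.05)&(abs(Q[...,1])<.07)&(Q[...,2]<.04)&(Q[...,2]>-.2)
    q=Q[m];print("scene max tool z",np.percentile(q[:,2],[50,90,99,100]).round(4),m.sum())
    cv2.imwrite(f"pics/tips_{tag}.png",np.hstack([w["frame"][200:,120:520],cv2.resize(c["frame"][90:190,240:340],(400,400))[:200] if 0 else cv2.resize(c["frame"][90:170,220:380],(400,200))])[:,:,::-1])
E
python3 - <<'E'
from m import *
env.gripper_close(); tips("shut"); print(st())
E
```

```text
shut wrist max tool z [-0.1083 -0.0829 -0.0477 -0.0363] at [ 0.012 -0.003 -0.036]
scene max tool z [-0.1405 -0.0706 -0.0394 -0.0328] 1375
t=8.46 pos=[0.524  0.0204 0.205 ] grip=-0.000 F=[ 0.97 -0.72  0.55]
```

View pics/tips_shut.png

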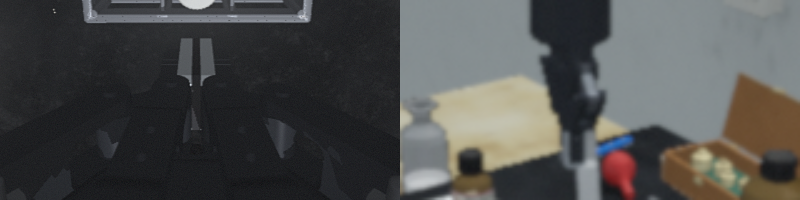

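Both cameras put the shut fingertips about 35 mm short of the reported TCP, so the TCP frame appears to be set too far forward. I'll check this by touching the free bench gently.

```bash
python3 - <<'E'
from h import *
env.movel([*SPOT,.12],v=.2)
env.movel([*SPOT,.0],v=.2) 
print(st())
r=env.movel([*SPOT,-.05],v=.05,contact_N=4)
print(r,st())
env.movel([*SPOT,.0],v=.15); print(st())
E
```

```text
t=9.97 pos=[ 0.6084 -0.0023  0.0016] grip=-0.001 F=[ 0.77 -0.25  0.84]
True t=10.65 pos=[ 0.607  -0.0023 -0.0336] grip=0.000 F=[-2.12 -0.45  8.04]
t=11.03 pos=[ 6.078e-01 -2.300e-03  1.000e-04] grip=-0.003 F=[-0.9   0.03 -0.6 ]
```

The touch confirms it: the real fingertips are 33 mm short of the reported TCP. I'll apply the correction and go on to the cap grasp and weighing.

```bash
cat >> h.py <<'E'
OFF=-.033   # reported TCP z = true fingertip z + OFF
def weigh(W):
    q=quat(CR[1])[0]
    H=[*W,.21+OFF]
    env.movel(H,q,v=.25) ; env.dwell(.3); b=ft(10)
    env.movel([*W,.0905+OFF],v=.15)
    env.gripper_close(squeeze=50); print(st())
    env.movel(H,v=.12); env.dwell(.3); a=ft(10)
    print(np.round(b,2),np.round(a,2),"mass g",(b[0]-a[0])/9.81*1000); print(st())
E
python3 - <<'E'
from h import *
env.ungrasp()
env.movel([*SPOT,.177],v=.25)
weigh(W1)
c=env.camera("scene");cv2.imwrite("pics/l2.png",c["frame"][:,:,::-1])
E
```

```text
t=15.43 pos=[0.5246 0.0204 0.0582] grip=0.420 F=[-1.   -0.68  5.38]
[0.33 0.35] [-2.01  0.42] mass g 238.72476431573403
t=17.37 pos=[0.524  0.0204 0.177 ] grip=0.420 F=[-0.7  -0.27 -1.99]
```

View pics/l2.png

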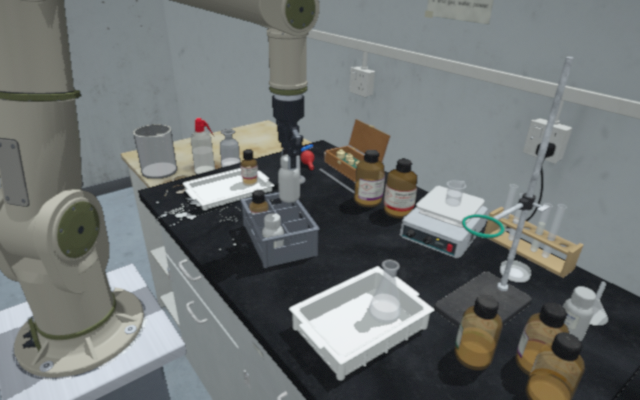

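The bottle is out, hanging at about (289,180), and feels like about 240 g. I'll take a second reading while it's held, stand it on the bench and regrip it.

```bash
cat >> h.py <<'E'
def bench(zlift=.21):
    print("again",np.round(ft(12),2))
    env.movel([*SPOT,zlift+OFF],v=.2)
    print("spot",np.round(ft(6),2),np.round(env.read_state()["joint_torque"],2))
    env.movel([*SPOT,.0905+.012+OFF],v=.2)
    r=env.movel([*SPOT,.0905-.008+OFF],v=.03,contact_N=2.5); print("contact",r,st())
    env.ungrasp(); env.dwell(.1); print(st())
E
python3 - <<'E'
from h import *
bench()
print("empty",ft(6))
w=env.camera("wrist");c=env.camera("scene");cv2.imwrite("pics/b1.png",np.hstack([cv2.resize(w["frame"],(480,300)),cv2.resize(c["frame"][130:280,220:380],(320,300))])[:,:,::-1])
E
```

```text
again [-2.03  0.49]
spot [-2.09  0.41] [ 5.000e-02 -5.550e+01  9.980e+00 -3.658e+01  2.000e-02  1.000e-02
 -0.000e+00]
contact True t=20.12 pos=[ 0.6078 -0.0022  0.0543] grip=0.421 F=[-0.71 -0.14  6.93]
t=20.76 pos=[ 0.6067 -0.0021  0.0533] grip=0.998 F=[-0.3  -0.02 -0.3 ]
empty (np.float64(0.05236721064040848), np.float64(0.4262854214743897))
```

View pics/b1.png

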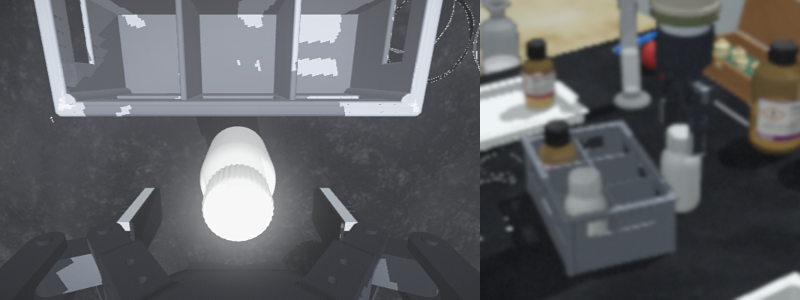

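It stands upright on the bench, with the cap at wrist-view (238,210) centred between the jaws. The two readings give about 230–240 g, so it goes to the tub. Next I'll regrip it by the body and carry it.

```bash
cat >> h.py <<'E'
TIP=.044
def body(B,lx,ly=0.):
    r=env.movel([*SPOT,TIP+OFF],v=.08,contact_N=6); print("down",r,st())
    z0=env.read_state()["eef_pos"][2]
    env.gripper_close(squeeze=50); print("grip",st())
    env.movel([*SPOT,z0+.14],v=.2); print(np.round(ft(5),2),st())
    D=loc(*B,lx,ly)
    env.movel([*D,z0+.14],quat(B[1])[0],v=.25); print(st())
    env.movel([*D,z0+.018],v=.15)
    r=env.movel([*D,z0-.004],v=.03,contact_N=2.5); print("set",r,st())
E
python3 - <<'E'
from h import *
body(BA,-.005)
w=env.camera("wrist");c=env.camera("scene");cv2.imwrite("pics/b2.png",np.hstack([cv2.resize(w["frame"],(400,250)),cv2.resize(c["frame"][200:400,260:460],(400,400))[:250] if 0 else cv2.resize(c["frame"][210:390,270:450],(400,250))])[:,:,::-1])
E
```

```text
down False t=21.84 pos=[ 0.6075 -0.0025  0.0109] grip=0.998 F=[ 0.53  0.34 -0.13]
grip t=22.27 pos=[ 0.608  -0.0022  0.0119] grip=0.583 F=[-1.6   0.76  5.35]
[-2.56  0.27] t=23.38 pos=[ 0.6068 -0.0023  0.1497] grip=0.581 F=[ 0.39  0.38 -2.88]
t=24.98 pos=[ 0.4515 -0.3315  0.1508] grip=0.582 F=[ 0.92 -0.93 -2.03]
set True t=26.46 pos=[ 0.4512 -0.3326  0.0158] grip=0.582 F=[-0.73  2.72  7.83]
```

View pics/b2.png

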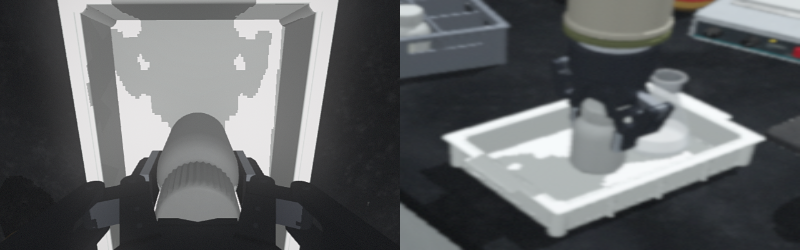

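It's standing on the tub floor: contact came at +4 mm as expected, clear of the walls and the flask. I'll release it, retreat and go to the second bottle.

```bash
python3 - <<'E'
from h import *
env.ungrasp(); env.dwell(.1)
D=env.read_state()["eef_pos"][:2]
env.movel([*D,.18],v=.2); print(st())
env.move_ptp([*W2,.177],quat(CR[1])[0])
weigh(W2)
c=env.camera("scene");w=env.camera("wrist");cv2.imwrite("pics/l3.png",np.vstack([cv2.resize(c["frame"],(480,300)),cv2.resize(w["frame"],(480,300))])[:,:,::-1])
E
```

```text
t=28.08 pos=[ 0.45   -0.3316  0.1788] grip=1.002 F=[ 0.2   1.12 -1.05]
t=31.77 pos=[ 0.4443 -0.0245  0.0582] grip=0.420 F=[-0.5  -0.58  5.83]
[0.09 0.39] [-1.71  0.56] mass g 182.83294919216345
t=33.72 pos=[ 0.4436 -0.0245  0.177 ] grip=0.421 F=[-0.12  0.39 -2.3 ]
```

View pics/l3.png

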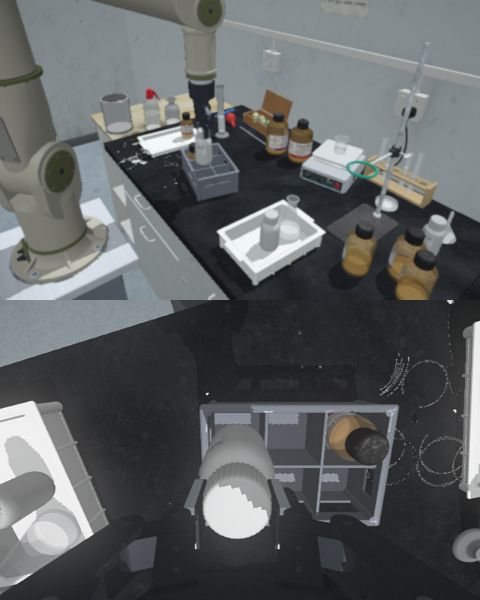

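The second bottle is out, hanging at about (204,150), and feels like about 180 g, so it's light too. The tub bottle stands upright. Since the TCP setting was wrong, I'll also check the force scale against the joint torques at the same pose, loaded and empty.

```bash
python3 - <<'E'
from h import *
def tq(n=6):
    a=[];f=[]
    for _ in range(n):
        env.dwell(.05);s=env.read_state();a.append(s["joint_torque"]);f.append(s["ft_force"][2])
    return np.mean(a,0),np.std(a,0),np.mean(f),s["qpos"]
env.movel([*SPOT,.177],v=.2);env.dwell(.2)
L=tq()
bench()
env.movel([*SPOT,.177],v=.2);env.dwell(.2)
E=tq()
# Jacobian row: dz/dq numerically impossible w/o FK; use horizontal lever to joint 2 axis (at base axis)
print("loaded",L[0].round(3),L[2],"empty",E[0].round(3),E[2]);print("std",L[1].round(3),"dq",(L[3]-E[3]).round(4))
print("j1 ang",L[3].round(3))
env.movel([*SPOT,.0533],v=.2);print(st())
E
```

```text
again [-1.66  0.49]
spot [-1.6   0.11] [ 0.000e+00 -5.490e+01  1.080e+01 -3.626e+01  2.000e-02  1.000e-02
  0.000e+00]
contact True t=37.66 pos=[ 0.6078 -0.0022  0.0543] grip=0.419 F=[-0.31  0.51  6.66]
t=38.30 pos=[ 0.6067 -0.0021  0.0533] grip=1.003 F=[ 0.79  0.87 -0.23]
loaded [ 2.5000e-02 -5.4876e+01  1.0804e+01 -3.6225e+01  2.2000e-02  7.0000e-03
 -1.0000e-03] -1.4740529797802109 empty [-1.8000e-02 -5.4021e+01  1.0583e+01 -3.5375e+01  1.7000e-02  1.4000e-02
  1.0000e-03] -0.14577115817352365
std [0.014 0.111 0.013 0.017 0.002 0.002 0.   ] dq [-0.0009 -0.0021 -0.0001  0.0017  0.0009 -0.0019 -0.0007]
j1 ang [-0.573  0.417  0.72   1.48  -0.278  1.348  1.466]
t=40.33 pos=[ 0.6082 -0.0026  0.0544] grip=1.004 F=[0.88 0.09 0.21]
```

The torque change gives about 170 g, so the force reading is sound and both bottles are below the mark. The second one goes to the near part of the tub.

```bash
python3 - <<'E'
from h import *
body(BA,-.073)
env.ungrasp(); env.dwell(.1)
D=env.read_state()["eef_pos"][:2]
env.movel([*D,.18],v=.2); print(st())
env.movel([.45,-.05,.2],v=.3); print(st())
c=env.camera("scene");t=env.camera("top");w=env.camera("wrist");pickle.dump((c,t),open("fin.pkl","wb"))
cv2.imwrite("pics/fin.png",np.vstack([cv2.resize(c["frame"],(480,300)),cv2.resize(t["frame"],(480,300))])[:,:,::-1])
W=cloud(t);
m=(W[...,2]>.11)&(W[...,2]<.122);k=np.zeros_like(m);k[200:310,385:475]=1
n,l,s,ce=cv2.connectedComponentsWithStats((m&k).astype(np.uint8))
for i in range(1,n):
    if s[i,4]>10: print(s[i,4],W[l==i].mean(0).round(3))
E
```

```text
down False t=41.01 pos=[ 0.6074 -0.0025  0.0109] grip=0.999 F=[-0.43 -0.24  0.51]
grip t=41.44 pos=[ 0.6079 -0.0023  0.0118] grip=0.577 F=[-2.23  0.66  5.89]
[-1.76  0.43] t=42.54 pos=[ 0.6068 -0.0023  0.1497] grip=0.574 F=[ 0.43 -0.25 -1.96]
t=44.28 pos=[ 0.3834 -0.3291  0.1508] grip=0.578 F=[ 0.09  0.64 -1.63]
set True t=45.76 pos=[ 0.3834 -0.3296  0.0155] grip=0.575 F=[-0.04  0.95  5.16]
t=47.29 pos=[ 0.3821 -0.3288  0.1789] grip=1.003 F=[ 0.28 -0.27 -0.8 ]
t=48.40 pos=[ 0.4495 -0.0517  0.1996] grip=1.002 F=[ 0.02 -0.56 -0.31]
121 [ 0.45  -0.332  0.117]
129 [ 0.382 -0.329  0.117]
```

View pics/fin.png

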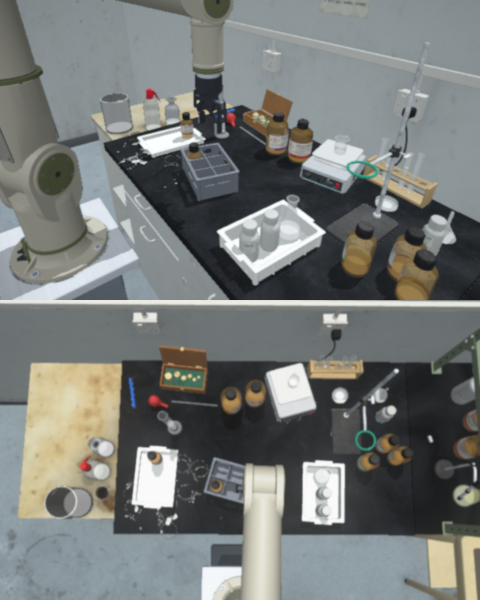

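Both bottles stand upright in the tub, at (249,240) and (270,230) in the scene view, with cap tops at 0.117 m. The amber bottles, flask and cylinder look unmoved, and the arm is clear.

```bash
python3 - <<'E'
from plant import env
env.sign_off()
E
```

```text
the job is handed in; nothing more can be done
```

Both white bottles weighed under 300 g, so both now stand upright in the washing-up tub. I drew each one out by its cap, stood it on the bench behind the crate, took it again by its body and set it down in the tub. The job was handed in at about 48 s.

- **Weights:** the bottle from the middle far cell felt like about 230–240 g. The one from the near right cell felt like about 170–185 g, and the joint torques agreed at about 170 g.
- **First grasp missed:** the fingers closed on nothing, above the cap. The real fingertips sit about 33 mm short of the reported TCP. Both cameras showed it and a light touch on the bench confirmed it, so I corrected for it; later contact heights were within 1 mm of what I expected.
- **Last check:** both cap tops measure 0.117 m, which is right for bottles standing on the tub floor. They are about 68 mm apart. By eye in the final pictures, the amber bottles, flask and cylinder had not moved, and the arm was touching nothing.

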